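Square a coated glass plate on the spotting board

ROBOT

A 7-joint arm with a two-finger parallel gripper is mounted at the origin on the work surface. World frame = base frame: x ahead of the robot, y to its left, z up, the work surface at z = 0. Lengths are in m, angles in rad, forces in N, time in s.
With the tool pointing down it reaches from about 0.35 to 0.9 m from the base axis. Payload 8.1 kg.
Tool frame: the origin (TCP) lies between the finger pads, 19 mm behind the fingertips; this is the grasp point; z points along the fingers, y is the line along which they close (so a half turn about z gives the same grasp; the last joint's range is limited). The gripper opens to 92 mm and grips with 3 to 60 N. Pads are 19 mm wide; open, the fingers measure 130 mm over their backs; the gripper's body (75 mm by 190 mm) begins 47 mm behind the grasp point.
Start: joints at [1.199, 0.434, 0.025, 1.573, -0.012, 1.134, -0.075], TCP at [0.166, -0.603, 0.246] pointing down, gripper open.
Joint ranges: [-2.62, 2.62], [-0.44, 2.09], [-1.27, 1.32], [0.08, 2.57], [-1.32, 4.46], [0.12, 2], [-2.74, 2.74]. Speed limits (rad/s): [2.22, 2.22, 3.01, 3.01, 3.14, 3.14, 3.14].

INTERFACE

Orientations are given as a unit quaternion [w, x, y, z].
In Python, from station import sense, read_camera, calibration, job_done, search_frame, outline_of gives the robot as it stands. The module is installed in compiled form; this text tells all that it offers.
- The arm moves only by the tool servo_tool, never from a script. Its argument "moves" is one flat list of numbers, 7 for each row, row after row: the opening, from 0 (shut) to 1 (fully open), then the shift along the tool's x, y, z in cm, then the turn, a rotation vector about the tool's x, y, z in degrees. A call has exactly 5 rows; each row shifts and turns the commanded pose from where the row before left it, along the tool's axes as they then stand; what a row does not reach is not made up. A row lasts 1/12 s, in which the tool goes at most 41.7 mm and 7.16 degrees, less where a joint would pass 70% of its speed; a pose out of reach is approached as far as the arm can. A call with a gripper value outside its range is refused whole. The fingers move at their own pace and stop on an object; "newtons" is the grip in N (left out, the last holds). Time passes only in rows, so rows that do not move let the fingers close, or fill a call up. It gives the time, the measured TCP pose, the force, the opening and the grip force at its end, in the units of the state.
- sense(): the state, without advancing time (a new reading comes with each control period).
- read_camera(name): name is "scene" or "top" or "wrist"; returns (picture, depth): 384x512x3 uint8, red, green, blue; 384x512 float32, m along the optical axis (not along the pixel's ray), 0 where there is no reading.
- calibration(name): a dict with "fx", "fy", "cx", "cy" (pixels), "eye" and "orientation" of the camera in the world; the wrist camera has in their place "T_tool_cam" (4x4, takes a point from camera to tool coordinates, whose origin is the TCP and whose axes are the flange's). Camera axes: x right, y up, looking along -z (the intrinsics and any distortion apply to the point x, -y, -z); pixel columns grow to the right and rows downward; lengths in m; the calibration is good to about 2 mm. A picture is of the moment at which its call begins: read the wrist's pose just before it. calibration takes no time and is no camera call.
- job_done(): hands the job in; it is judged then, once.
Trained networks look in the newest picture that a camera, given by its name, has taken for a name from the list of things; names that differ only in an ending like _2 or _b are one class to them, and where a whole thing is asked for, a point or a joint stands for the part that bears it (a point fixed in the world has none). Each returns a list of dicts, best first, with "confidence" (0 to 1); they miss things now and then, are a little off and sometimes report something else, mostly with a low value. They report only what shows in the picture. A call takes as long as a camera call. They do not tell look-alikes from the thing itself.
- search_frame(label, camera): "centre" ([x, y, z] in m, in world coordinates, good to about 4 mm: the middle of the surface that is visible of it).
- outline_of(label, camera): "pixels" (384x512 bool, what is visible of it).
The state is a dict: "time": time; "joint_positions": joint angles; "joint_velocities": joint speeds; "joint_torque": joint torques, N m; "eef_pos": TCP position; "eef_rot": TCP orientation; "force": force on the tool from outside, world axes, zero at the start; "wrist_torque": the same for the moment, N m; "finger_gap": finger opening in m; "grasp_force": force on a finger pad.
Only numpy, scipy, OpenCV 4.12 (cv2) and the standard library are available. Lean on these libraries where they do the work, as an engineer would, in place of code of your own. Each camera call takes 0.05 s, during which the arm holds its last target. There are 200 camera calls.

TASK

Take the orange pusher out of the enamel tray and use it to nudge the loose white-coated glass plate across the blue spotting board into the corner of the two steel stops, pressing it gently and steadily for a moment so that it bears on both stops at once with a couple of newtons on each. The glass chips if the pushes on its two edges add up to more than about 7.5 N, and it must be touched with the pusher only and stay flat on the board. Leave the plate touching both stops, squarely, stand the pusher upright back in the tray, and disturb nothing else.

Things in the scene. Friction and masses are not known exactly. Their poses are not given: they have to be found in the camera images.
- board: Blue board, 260 x 190 x 12 mm, fixed to the bench, left or right of the robot, yaw within 0.3 rad. Own axes: x to the far stop, y to the left stop. Origin on its underside: it spans x -110..150, y -95..95 mm; top face 12 mm above the bench. Beyond the far stop is a ledge with two vials.
- corner (a point): The inner corner where the two stops meet, at the board's top face, axes parallel to the board's. The plate (100 mm along x, 80 mm along y) fully home has its origin at x -50, y -40, z 0 mm of this frame, its long side along x.
- stop_far: Steel stop, 12 mm thick (x), 190 mm long (y), rising 10 mm above the board's top. Its inner (-x) face is at corner x = 0. Origin: centre of its underside, on the board's top. Rigid and fixed.
- stop_left: Steel stop, 206 mm long (x), 14 mm thick (y), rising 10 mm above the board's top. Its inner (-y) face is at corner y = 0. Origin: centre of its underside, on the board's top. Rigid and fixed.
- plate: Loose greenish glass plate with white top, 100 (x) x 80 (y) x 6 mm, 80 to 170 g, flat on the board, its centre 20 to 45 mm short of home in both directions, turned up to 0.25 rad. Origin: centre of its underside. Its free corner, away from both stops, is at x -50, y -40 mm. It is slippery (friction coefficient about 0.2 on everything); plate, stops and pusher are rigid.
- pusher: Orange pusher, upright in the tray. Its foot, 14 mm tall, is a V of two 12 mm thick wings; the inside notch is square, opens to +x, its faces run 38 mm out at 45 degrees either side of +x. Black handle 18 x 18 mm, sides along x and y, 12 to 62 mm above the underside. Origin: underside, on the handle's axis; foot spans x -9..35, y -35..35 mm. At yaw = plate yaw + 45 deg the V fits the free corner.
- pusher_grip (a point): Point on the handle's axis 45 mm above the foot's underside: put the TCP here, pointing down, to grip the handle across its 18 mm.
- pusher_notch (a point): Inside vertex of the pusher's notch, at the underside of the foot, 8 mm ahead (+x) of the handle's axis.
- tray: White enamel tray with a blue rim, fixed on the other side from the board, yaw within 0.2 rad, 230 (x) x 170 (y) mm, 4 mm floor and walls, rim 18 mm high. Origin: centre of its underside; inner floor at z 4 mm. The pusher stands in its nearer half (-x), a clear dish in the farther half (+x).
- vial0: Bystander: small amber vial with a red cap, 22 across, 45 tall, standing on the board's ledge beyond the far stop. Origin: centre of its underside.
- vial1: Bystander: the same with a blue cap. Origin: centre of its underside.
- dish: Bystander: clear round dish, 84 across, 15 tall, standing in the tray beside the pusher. Origin: centre of its underside.
- reagent: Bystander: amber reagent bottle, 60 across, 140 tall, at the right. Origin: centre of its underside.
- jar: Bystander: white jar with blue cap, 64 across, 90 tall, at the left. Origin: centre of its underside.
Not all that is in view belongs to the job. Several things have the shape of the pusher; the one meant has the colours described above.

How it is judged:
On the way, in this order (a step that is already met when the one before it is completed fails the run):
1. the pusher has been taken up out of the tray (z of pusher in the frame of tray above 0.03 m), for 0.1 s.
2. the pusher presses the plate so that it bears on both stops at once, at least 1.5 N on each, for 0.5 s (contact force between plate and stop_far above 1.5 N and contact force between plate and stop_left above 1.5 N and contact force between pusher and plate above 1.5 N), for 0.5 s.
At the end, for the whole second after the job is handed in: The plate lies flat on the board within 1.5 mm of home against each stop and within 0.02 rad of square; the pusher stands upright (within 0.1 rad) on the tray's floor; both at rest (x of plate in the frame of corner between -0.0515 and -0.0485 m and y of plate in the frame of corner between -0.0415 and -0.0385 m and z of plate in the frame of corner below 0.003 m and angle between the x axis of plate and the x axis of board, either way round below 0.02 rad and x of pusher in the frame of tray between -0.105 and 0.105 m and y of pusher in the frame of tray between -0.075 and 0.075 m and z of pusher in the frame of tray below 0.009 m and angle between pusher's own z axis and vertical below 0.1 rad and linear speed of plate below 0.01 m/s and linear speed of pusher below 0.02 m/s); the robot touches nothing.
It fails at once if the pusher presses the plate with more than 7.5 N, its pushes on the two edges added together (contact force between pusher and plate above 7.5 N).
It fails at once if the fingers or the arm touch the plate (contact force between any of the fingers, the arm and plate above 0.3 N).
It fails at once if the plate is lifted or tipped (z of plate in the frame of corner above 0.006 m or angle between plate's own z axis and vertical above 0.1 rad).
It fails at once if a bystander is disturbed (moved more than 20 mm or tipped) (distance of any of vial0, vial1, dish, reagent, jar from where it was at the start of the episode above 0.02 m or angle between any of vial0, vial1, dish, reagent, jar's own z axis and vertical above 0.3 rad).
It also fails if it takes over 72 s, if anything falls off the work surface, if the arm or the gripper's body presses on something with over 40 N, if the wrist force passes 120 N, or if a joint passes its speed limit or range.

## Working session

There is one attempt and no reset: what is moved stays moved. The work goes in short steps, Python scripts to look and compute and a tool call to move; the robot and the scene stay as the last step left them, time stands still between calls to the robot, and variables do not carry over. Pictures are saved under pics/ and viewed, at most 10 in all, crops included, and the job is handed in when it is done.

Besides the shell and the picture viewer there is one more tool, called after "Emit:" as a command line: name --argument value ..., lists and objects as JSON in quotes. servo_tool: Moves the arm, as the interface text tells. Its arguments: {"type":"object","properties":{"moves":{"type":"array"},"newtons":{"type":"number"}},"required":["moves"]}

```bash
mkdir -p pics; cat > h.py <<'E'
import numpy as np, cv2
from station import *
from scipy.spatial.transform import Rotation as R
def q2R(q): return R.from_quat([q[1],q[2],q[3],q[0]]).as_matrix()
def campose(n):
    c=calibration(n)
    if n=='wrist':
        s=sense(); T=np.eye(4); T[:3,:3]=q2R(s['eef_rot']); T[:3,3]=s['eef_pos']
        return c,T@np.array(c['T_tool_cam'])
    T=np.eye(4); o=np.array(c['orientation']); T[:3,:3]=q2R(o) if o.size==4 else o; T[:3,3]=c['eye']; return c,T
def cloud(n):
    c,T=campose(n); p,d=read_camera(n)
    v,u=np.mgrid[0:384,0:512]
    X=np.stack([(u-c['cx'])/c['fx']*d,-(v-c['cy'])/c['fy']*d,-d],-1)
    return p,d,X@T[:3,:3].T+T[:3,3]
def save(f,p): cv2.imwrite(f,p[:,:,::-1])
E
python3 - <<'E'
from h import *
print(sense())
for n in ['scene','top','wrist']: print(calibration(n))
a,_,X=cloud('top'); save('pics/top.png',a); np.savez('top.npz',a=a,X=X)
b,_,Y=cloud('scene'); save('pics/scene.png',b); np.savez('scene.npz',a=b,X=Y)
for n in ['board','plate','pusher','tray','stop_far','stop_left','dish','vial0']:
    print(n,[(np.round(r['centre'],3),round(r['confidence'],2)) for r in search_frame(n,'top')])
E
```

```text
{'time': 0.0, 'joint_positions': array([ 1.19941028,  0.43522507,  0.02493024,  1.57409655, -0.01161392,
        1.1340086 , -0.07505707]), 'joint_velocities': array([ 0.00104876, -0.00235899, -0.00117313, -0.00112292,  0.00139969,
       -0.00048806,  0.00029405]), 'joint_torque': array([-2.25429089e-04, -6.67851448e+01,  9.84904021e-01, -3.14448452e+01,
       -6.04968402e-02,  4.29510023e-02,  2.35551943e-04]), 'eef_pos': array([ 0.16582088, -0.60209469,  0.24474337]), 'eef_rot': array([-7.79608072e-04,  9.90982126e-01,  1.33991761e-01, -1.62854100e-04]), 'force': array([ 0.10049892, -0.02954438, -0.03914793]), 'wrist_torque': array([ 0.01259971, -0.05416674, -0.00961732]), 'grasp_force': 0.0, 'finger_gap': 0.09203777777139385}
{'fx': 447.04662866467373, 'fy': 447.04662866467373, 'cx': 246.007470129422, 'cy': 187.87653140602652, 'eye': array([ 0.86069935, -0.54705095,  0.92478804]), 'orientation': array([0.9225291 , 0.30602034, 0.07900457, 0.2214721 ])}
{'fx': 400.3317015628422, 'fy': 400.3317015628422, 'cx': 256.34428272750694, 'cy': 192.24620239962036, 'eye': array([0.5051939 , 
[... 555 characters left out ...]
+00]])}
board [(array([ 0.607, -0.151,  0.013]), 0.92), (array([0.531, 0.194, 0.019]), 0.19)]
plate [(array([ 0.623, -0.145,  0.017]), 0.6)]
pusher [(array([0.339, 0.151, 0.012]), 0.81), (array([0.406, 0.26 , 0.015]), 0.78), (array([0.536, 0.198, 0.018]), 0.57), (array([ 0.622, -0.145,  0.017]), 0.53), (array([ 0.605, -0.149,  0.014]), 0.32)]
tray [(array([0.575, 0.17 , 0.007]), 0.62)]
stop_far [(array([ 0.695, -0.143,  0.023]), 0.61)]
stop_left [(array([ 0.584, -0.064,  0.017]), 0.82), (array([0.577, 0.371, 0.088]), 0.51)]
dish [(array([0.652, 0.208, 0.012]), 0.69)]
vial0 [(array([ 0.73 , -0.212,  0.05 ]), 0.67), (array([ 0.729, -0.137,  0.059]), 0.53), (array([0.534, 0.192, 0.023]), 0.43)]
```

View pics/top.png

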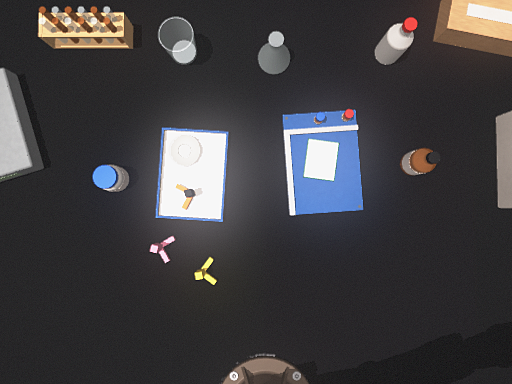

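View pics/scene.png

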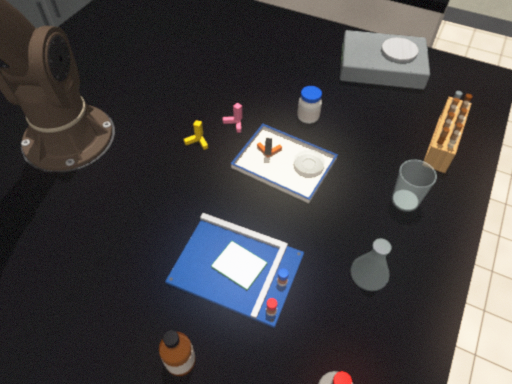

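Look-alikes: pink V at top pixel (162,249), yellow V at (206,271), and the orange V with black handle in the tray at (189,194). I choose the orange one. Next I check it in a crop and measure.

```bash
cat > m.py <<'E'
from h import *
def rect(P):  # min-area rect in world xy -> centre, size, yaw
    (c,s,a)=cv2.minAreaRect((P[:,:2]*1000).astype(np.float32)); return np.round(c,1),np.round(s,1),round(a,2)
def masks(a,X):
    h=cv2.cvtColor(a,cv2.COLOR_RGB2HSV).astype(int); H,S,V=h[...,0],h[...,1],h[...,2]
    z=X[...,2]; ok=(z>-.02)&(z<.12)
    return dict(blue=ok&(H>100)&(H<130)&(S>120)&(V>50),orange=ok&(H>4)&(H<18)&(S>150)&(V>120),white=ok&(S<60)&(V>150),black=ok&(V<60))
def big(m,near=None):
    n,l,st,c=cv2.connectedComponentsWithStats(m.astype(np.uint8),connectivity=4)
    return [(l==i,st[i,4],c[i]) for i in np.argsort(-st[:,4]) if i>0 and st[i,4]>15]
E
python3 - <<'E'
from m import *
d=np.load('top.npz');a,X=d['a'],d['X']
M=masks(a,X)
for k in ['blue','orange','white']:
    for m,n,c in big(M[k])[:7]:
        P=X[m]; print(k,n,np.round(c),rect(P),'z',np.round(np.median(P[:,2]),4),'mean',np.round(P.mean(0),3))
c1=cv2.resize(a[165:225,150:235],None,fx=4.7,fy=4.7,interpolation=cv2.INTER_CUBIC)
c2=cv2.resize(a[105:220,275:370],None,fx=4,fy=4,interpolation=cv2.INTER_CUBIC)
o=np.zeros((470,800,3),np.uint8); o[:c1.shape[0],:c1.shape[1]]=c1; o[:c2.shape[0],410:410+c2.shape[1]]=c2; save('pics/crop.png',o)
E
```

```text
blue 4064 [328. 176.] (array([ 593. , -160.4]), array([205.7, 174.3]), 3.97) z 0.0123 mean [ 0.582 -0.164  0.012]
blue 863 [316. 119.] (array([ 731.8, -142.8]), array([ 42.4, 189.4]), 3.96) z 0.0124 mean [ 0.728 -0.133  0.015]
blue 522 [190. 174.] (array([589.9, 186.3]), array([174.4, 234.5]), 86.38) z 0.0181 mean [0.587 0.189 0.018]
blue 482 [104. 176.] (array([578.8, 400.3]), array([96.1, 63.1]), 71.54) z 0.0895 mean [0.577 0.383 0.084]
orange 306 [422. 161.] (array([ 613.7, -375. ]), array([57.1, 44.9]), 17.01) z 0.0988 mean [ 0.612 -0.369  0.099]
white 5143 [192. 173.] (array([588.1, 185.5]), array([163. , 222.1]), 86.42) z 0.0046 mean [0.59  0.185 0.006]
white 1868 [ 10. 133.] (array([715.3, 615.3]), array([263.7,  74.9]), 2.02) z 0.0599 mean [0.685 0.625 0.06 ]
white 1178 [321. 159.] (array([ 626.3, -144.9]), array([ 78.7, 100.2]), 82.42) z 0.0187 mean [ 0.626 -0.145  0.019]
white 940 [504. 149.] (array([ 622.1, -601.8]), array([  7.1, 233.1]), 89.67) z 0.0406 mean [ 0.648 -0.602  0.039]
white 882 [303. 154.] (array([ 599.9, -151. ]), array([221.2, 188.8]), 4.03) z 0.0219 mean [ 0.639 -0.1    0.021]
white 567 [489.  13.] (array([ 973.1, -546.1]), array([111. ,  35.3]), 79.92) z 0.0816 mean [ 0.974 -0.547  0.082]
white 442 [184.  51.] (array([907. , 200.8]), array([72.2, 67.5]), 21.8) z 0.0533 mean [0.893 0.2   0.052]
```

View pics/crop.png

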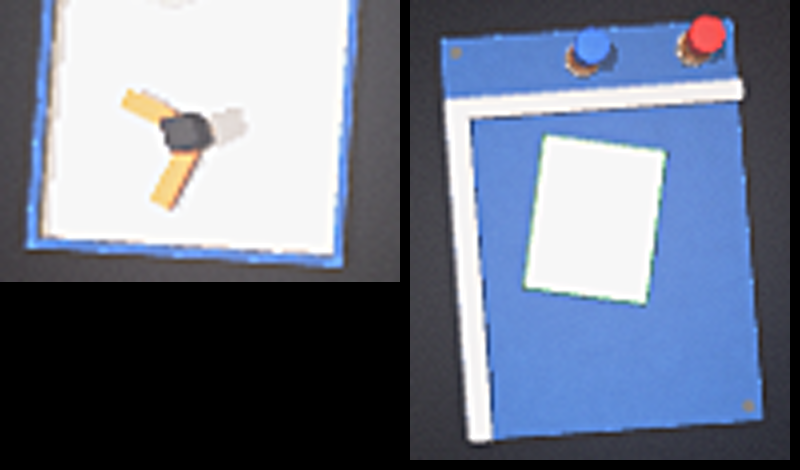

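The crop shows the orange V with the black handle at about (189,193) in the tray. Its notch opens to the image left and slightly down, so pusher yaw is about 112°. The plate is at yaw -7.6° and the board at about +4°. Next I plan a hover over the pusher.

```bash
cat > plan.py <<'E'
import sys; from h import *
def plan(tgt,yaw,n,grip,start=None):
    """rows to a tool-down pose; shift applied in the tool axes before the row's turn"""
    s=sense(); p=np.array(s['eef_pos']); M=q2R(s['eef_rot'])
    c,k=np.cos(np.radians(yaw)),np.sin(np.radians(yaw)); T=np.array([[c,k,0],[k,-c,0],[0,0,-1.]])
    out=[]
    for i in range(n):
        f=1/(n-i); d=np.round(M.T@(np.array(tgt)-p)*f*100,2)
        r=np.round(np.degrees(R.from_matrix(M.T@T).as_rotvec())*f,2)
        if np.abs(r[:2]).max()<.15 and n==1: r[:2]=0
        out.append([grip,*d,*r]); p=p+M@d/100; M=M@R.from_rotvec(np.radians(r)).as_matrix()
    for i in range(0,n,5): print([float(v)+0. for r in out[i:i+5] for v in r])
    print('end',np.round(p,4))
if __name__=='__main__':
    a=[float(v) for v in sys.argv[1:]]; plan(a[:3],a[3],int(a[4]),a[5])
E
python3 plan.py .536 .19 .22 112 25 1
```

```text
[1.0, 2.27, -2.66, 0.1, 0.0, 0.0, -3.86, 1.0, 2.44, -2.5, 0.1, 0.0, 0.0, -3.86, 1.0, 2.61, -2.33, 0.1, 0.0, 0.0, -3.86, 1.0, 2.76, -2.15, 0.1, 0.0, 0.0, -3.86, 1.0, 2.9, -1.96, 0.1, 0.0, 0.0, -3.86]
[1.0, 3.02, -1.77, 0.1, 0.0, 0.0, -3.87, 1.0, 3.13, -1.56, 0.1, 0.0, 0.0, -3.86, 1.0, 3.23, -1.34, 0.1, 0.0, 0.0, -3.87, 1.0, 3.31, -1.12, 0.1, 0.0, 0.0, -3.86, 1.0, 3.38, -0.9, 0.1, 0.0, 0.0, -3.87]
[1.0, 3.44, -0.66, 0.1, 0.0, 0.0, -3.86, 1.0, 3.47, -0.43, 0.1, 0.0, 0.0, -3.87, 1.0, 3.49, -0.2, 0.1, 0.0, 0.0, -3.86, 1.0, 3.5, 0.04, 0.1, 0.0, 0.0, -3.87, 1.0, 3.49, 0.27, 0.1, 0.0, 0.0, -3.86]
[1.0, 3.46, 0.51, 0.1, 0.0, 0.0, -3.87, 1.0, 3.42, 0.74, 0.11, 0.0, 0.0, -3.86, 1.0, 3.36, 0.97, 0.1, 0.0, 0.0, -3.87, 1.0, 3.29, 1.2, 0.11, 0.0, 0.0, -3.86, 1.0, 3.2, 1.41, 0.1, 0.0, 0.0, -3.87]
[1.0, 3.1, 1.63, 0.11, 0.0, 0.0, -3.86, 1.0, 2.98, 1.83, 0.1, 0.0, 0.0, -3.87, 1.0, 2.85, 2.03, 0.11, 0.0, 0.0, -3.86, 1.0, 2.71, 2.22, 0.1, 0.0, 0.0, -3.87, 1.0, 2.56, 2.39, 0.11, 0.0, 0.0, -3.86]
end [0.536 0.19  0.22 ]
```

Emit:
servo_tool --moves '[1,2.3,-2.7,0.1,0,0,-3.9,1,2.4,-2.5,0.1,0,0,-3.9,1,2.6,-2.3,0.1,0,0,-3.9,1,2.8,-2.2,0.1,0,0,-3.9,1,2.9,-2,0.1,0,0,-3.9]'

```text
time: 0.92
eef_pos: [0.2402, -0.4416, 0.2406]
eef_rot: [0.0, 0.953, 0.301, 0.0]
force: [0.6, -0.3, 1.1]
finger_gap: 0.0918
grasp_force: 0.0
```

Emit:
servo_tool --moves '[1,3,-1.8,0.1,0,0,-3.9,1,3.1,-1.6,0.1,0,0,-3.9,1,3.2,-1.3,0.1,0,0,-3.9,1,3.3,-1.1,0.1,0,0,-3.9,1,3.4,-0.9,0.1,0,0,-3.9]'

```text
time: 1.33
eef_pos: [0.3126, -0.2831, 0.2358]
eef_rot: [0.0, 0.889, 0.458, 0.0]
force: [0.9, 0.1, -0.1]
finger_gap: 0.0925
grasp_force: 0.0
```

Emit:
servo_tool --moves '[1,3.4,-0.7,0.1,0,0,-3.9,1,3.5,-0.4,0.1,0,0,-3.9,1,3.5,-0.2,0.1,0,0,-3.9,1,3.5,0,0.1,0,0,-3.9,1,3.5,0.3,0.1,0,0,-3.9]'

```text
time: 1.75
eef_pos: [0.3851, -0.1236, 0.2308]
eef_rot: [0.0, 0.798, 0.602, 0.0]
force: [0.5, -0.6, 0.3]
finger_gap: 0.092
grasp_force: 0.0
```

Emit:
servo_tool --moves '[1,3.5,0.5,0.1,0,0,-3.9,1,3.4,0.7,0.1,0,0,-3.9,1,3.4,1,0.1,0,0,-3.9,1,3.3,1.2,0.1,0,0,-3.9,1,3.2,1.4,0.1,0,0,-3.8]'

```text
time: 2.17
eef_pos: [0.4575, 0.0365, 0.2258]
eef_rot: [0.0, 0.685, 0.728, 0.0]
force: [0.7, -0.2, 0.2]
finger_gap: 0.0919
grasp_force: 0.0
```

Emit:
servo_tool --moves '[1,3.1,1.6,0.1,0,0,-3.8,1,3,1.8,0.1,0,0,-3.8,1,2.9,2,0.1,0,0,-3.8,1,2.7,2.2,0.1,0,0,-3.8,1,2.6,2.4,0.1,0,0,-3.8]'

```text
time: 2.58
eef_pos: [0.529, 0.1963, 0.2205]
eef_rot: [0.0, 0.556, 0.831, -0.0]
force: [1.3, -0.2, 1.0]
finger_gap: 0.0919
grasp_force: 0.0
```

```bash
python3 - <<'E'
from m import *
a,d,X=cloud('wrist'); save('pics/w1.png',a); np.savez('w1.npz',a=a,X=X); s=sense(); print(s['eef_pos'],s['force'])
h=cv2.cvtColor(a,cv2.COLOR_RGB2HSV).astype(int)
m=(h[...,0]>4)&(h[...,0]<24)&(h[...,1]>110)&(h[...,2]>90)&(X[...,2]<.04)&(X[...,2]>0)
for mm,n,c in big(m)[:5]:
    P=X[mm]; print(n,c,rect(P),np.median(P[:,2]))
k=(h[...,2]<70)&(X[...,2]>.03)&(X[...,2]<.09)
for mm,n,c in big(k)[:4]:
    P=X[mm]; t=P[P[:,2]>P[:,2].max()-.006]; print('blk',n,c,rect(t),np.median(t[:,2]),len(t))
E
```

```text
[0.53030532 0.20368213 0.22073682] [2.554721   5.77438413 0.56737071]
929 [259.57696448 156.52421959] (array([534. , 204.5]), array([69.6, 36.5]), 16.64) 0.01698235175905194
347 [ 73.87319885 130.0259366 ] (array([356.8, 160.6]), array([10.1, 55. ]), 58.13) 0.009206798189487553
34 [ 66.         134.44117647] (array([349.2, 153.6]), array([8.2, 7.3]), 52.07) 0.013163307390484574
blk 512 [259.02148438 182.79101562] (array([539.3, 189.5]), array([16.9, 18.1]), 17.94) 0.06492177120356826 386
blk 253 [396.86956522   7.31620553] (array([583.3, 358.6]), array([28.8,  4.4]), 12.25) 0.08480002414572996 89
blk 34 [371.29411765  25.47058824] (array([576.3, 352. ]), array([7., 1.]), 1.99) 0.038546530031270176 18
blk 21 [360.   4.] (array([556.5, 360.4]), array([0.9, 2.3]), 41.54) 0.05018473087986089 6
```

View pics/w1.png

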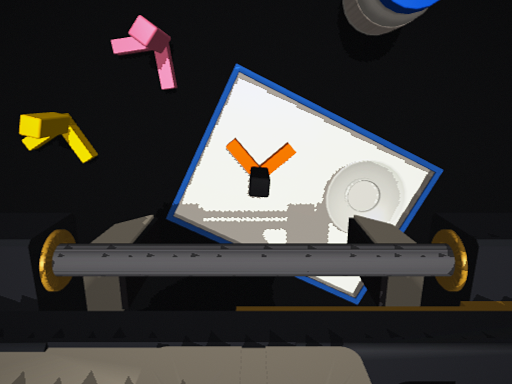

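The wrist view shows the orange pusher at about (259,165), notch up. The handle is at world (0.539, 0.189) with yaw about 107.3°. The dish is at right (365,195), lower than the fingertips will be.

```bash
python3 plan.py .5392 .189 .12 107.3 5 1
```

```text
[1.0, -0.35, 0.04, 2.01, 0.04, -0.06, 1.14, 1.0, -0.35, 0.05, 2.01, 0.04, -0.06, 1.15, 1.0, -0.34, 0.06, 2.02, 0.04, -0.05, 1.14, 1.0, -0.34, 0.06, 2.01, 0.05, -0.06, 1.15, 1.0, -0.34, 0.08, 2.02, 0.04, -0.05, 1.14]
end [0.5392 0.189  0.12  ]
```

Emit:
servo_tool --moves '[1,-0.35,0.04,2,0,0,1.15,1,-0.35,0.05,2,0,0,1.15,1,-0.35,0.06,2,0,0,1.15,1,-0.35,0.06,2,0,0,1.15,1,-0.35,0.08,2,0,0,1.15]' --newtons 30

```text
time: 3.05
eef_pos: [0.5372, 0.1792, 0.1196]
eef_rot: [0.0, 0.599, 0.801, 0.0]
force: [-0.2, 0.0, 0.2]
finger_gap: 0.0917
grasp_force: 0.0
```

Emit:
servo_tool --moves '[1,0,0,1,0,0,0,1,0,0,1,0,0,0,1,0,0,1,0,0,0,1,0,0,0,0,0,0,1,0,0,0,0,0,0]'

```text
time: 3.47
eef_pos: [0.537, 0.1798, 0.0906]
eef_rot: [-0.0, 0.598, 0.802, -0.0]
force: [-0.2, -0.1, 0.5]
finger_gap: 0.0917
grasp_force: 0.0
```

```bash
python3 plan.py .5392 .189 .050 107.3 5 1; python3 - <<'E'
from m import *
a,d,X=cloud('wrist'); s=sense(); print(s['eef_pos'],s['eef_rot'],s['force'])
h=cv2.cvtColor(a,cv2.COLOR_RGB2HSV).astype(int)
m=(h[...,0]>4)&(h[...,0]<24)&(h[...,1]>110)&(h[...,2]>90)&(X[...,2]<.04)&(X[...,2]>0)
for mm,n,c in big(m)[:2]: print(n,c,rect(X[mm]),np.median(X[mm][:,2]))
k=(h[...,2]<70)&(X[...,2]>.03)&(X[...,2]<.09)
for mm,n,c in big(k)[:4]:
    P=X[mm]; t=P[P[:,2]>P[:,2].max()-.006]; print('blk',n,c,rect(t),np.median(t[:,2]),len(t))
E
```

```text
[1.0, 0.16, 0.09, 0.81, 0.0, 0.0, -0.14, 1.0, 0.16, 0.1, 0.81, 0.0, 0.0, -0.14, 1.0, 0.17, 0.1, 0.81, 0.0, 0.0, -0.15, 1.0, 0.16, 0.09, 0.82, 0.0, 0.0, -0.14, 1.0, 0.16, 0.1, 0.81, -0.01, -0.01, -0.15]
end [0.5392 0.189  0.05  ]
[0.53734381 0.17993318 0.09110728] [1.55360186e-04 5.97793672e-01 8.01649905e-01 3.61591896e-04] [-0.15281734  0.43280964  0.1537802 ]
1092 [227.57234432 162.87912088] (array([516.9, 198.9]), array([15.9, 38.1]), 62.99) 0.017129116053991242
1082 [288.96395564 161.3077634 ] (array([551.5, 211.4]), array([36.6, 12.1]), 62.91) 0.01709576429531673
blk 1657 [259.81653591 207.91732046] (array([539.5, 189.4]), array([17.3, 18.5]), 17.68) 0.06496572798741047 1194
blk 641 [142.02808112 226.83307332] (array([485. , 175.1]), array([ 7. , 18.9]), 82.64) 0.08702416213982292 252
blk 616 [363.55681818 227.48214286] (array([585.8, 205.1]), array([17.6,  6.6]), 43.78) 0.08694397409254577 250
```

Emit:
servo_tool --moves '[1,0.16,0.1,0.8,0,0,-0.24,1,0.16,0.1,0.8,0,0,-0.24,1,0.17,0.1,0.8,0,0,-0.24,1,0.17,0.1,0.85,0,0,-0.24,1,0.17,0.1,0.85,0,0,-0.24]'

```text
time: 3.93
eef_pos: [0.5393, 0.1891, 0.0485]
eef_rot: [-0.0, 0.589, 0.808, -0.0]
force: [0.2, 0.5, 0.4]
finger_gap: 0.0916
grasp_force: 0.0
```

Emit:
servo_tool --moves '[1,0,0,0,0,0,0,1,0,0,0,0,0,0,1,0,0,0,0,0,0,0.1,0,0,0,0,0,0,0.1,0,0,0,0,0,0]' --newtons 30

```text
time: 4.35
eef_pos: [0.5397, 0.1889, 0.0499]
eef_rot: [0.0, 0.59, 0.808, 0.0]
force: [-0.4, -0.8, 0.8]
finger_gap: 0.0831
grasp_force: 0.0
```

Emit:
servo_tool --moves '[0.1,0,0,0,0,0,0,0.1,0,0,0,0,0,0,0.1,0,0,0,0,0,0,0.1,0,0,0,0,0,0,0.1,0,0,0,0,0,0]'

```text
time: 4.77
eef_pos: [0.5394, 0.1888, 0.0496]
eef_rot: [0.0, 0.59, 0.808, 0.0]
force: [0.1, -0.3, -0.3]
finger_gap: 0.0495
grasp_force: 0.0
```

Emit:
servo_tool --moves '[0,0,0,0,0,0,0,0,0,0,0,0,0,0,0,0,0,0,0,0,0,0,0,0,0,0,0,0,0,0,0,0,0,0,0]'

```text
time: 5.18
eef_pos: [0.5394, 0.1889, 0.0495]
eef_rot: [-0.0, 0.59, 0.808, -0.0]
force: [0.5, -0.6, -0.7]
finger_gap: 0.0177
grasp_force: 30.0
```

Emit:
servo_tool --moves '[0,0,0,0,0,0,0,0,0,0,0,0,0,0,0,0,0,0,0,0,0,0,0,0,0,0,0,0,0,0,0,0,0,0,0]'

```text
time: 5.6
eef_pos: [0.5394, 0.1889, 0.0495]
eef_rot: [-0.0, 0.59, 0.808, -0.0]
force: [0.6, 1.1, -1.0]
finger_gap: 0.0179
grasp_force: 30.0
```

```bash
python3 -c "
from h import *
s=sense();print(s)"
```

```text
{'time': 5.6, 'joint_positions': array([-0.03504191,  0.65480562, -0.56849807,  1.86274779,  0.49189035,
        0.76739428, -0.56234043]), 'joint_velocities': array([-0.00172914, -0.00062165,  0.00038626, -0.00067968,  0.00034462,
        0.00128559, -0.0003937 ]), 'joint_torque': array([ 1.64911500e-02, -6.79933906e+01, -1.01755187e+01, -2.13924927e+01,
       -2.91004661e-02, -4.80171363e-02,  3.15912839e-04]), 'eef_pos': array([0.53939858, 0.18887391, 0.04948132]), 'eef_rot': array([-6.30369550e-06,  5.89545049e-01,  8.07735497e-01, -4.72665721e-05]), 'force': array([ 0.62007526,  1.13572558, -0.95899131]), 'wrist_torque': array([-0.04985727, -0.07840784,  0.01259705]), 'grasp_force': 30.0, 'finger_gap': 0.017898021160982623}
```

Emit:
servo_tool --moves '[0,0,0,-1,0,0,0,0,0,0,-2,0,0,0,0,0,0,-3,0,0,0,0,0,0,-3,0,0,0,0,0,0,-3,0,0,0]'

```text
time: 6.02
eef_pos: [0.539, 0.1889, 0.1714]
eef_rot: [-0.0, 0.589, 0.808, -0.0]
force: [1.5, -0.0, -1.0]
finger_gap: 0.0181
grasp_force: 30.0
```

```bash
python3 plan.py .533 -.207 .2 37.4 20 0
```

```text
[0.0, -1.88, -0.63, -0.14, 0.0, 0.0, 3.52, 0.0, -1.91, -0.52, -0.14, 0.0, 0.0, 3.52, 0.0, -1.94, -0.4, -0.14, 0.0, 0.0, 3.52, 0.0, -1.96, -0.28, -0.14, 0.0, 0.0, 3.52, 0.0, -1.97, -0.16, -0.14, 0.0, 0.0, 3.52]
[0.0, -1.98, -0.04, -0.14, 0.0, 0.0, 3.52, 0.0, -1.98, 0.09, -0.14, 0.0, 0.0, 3.52, 0.0, -1.97, 0.21, -0.15, 0.0, 0.0, 3.52, 0.0, -1.95, 0.33, -0.14, 0.0, 0.0, 3.52, 0.0, -1.93, 0.45, -0.15, 0.0, 0.0, 3.52]
[0.0, -1.9, 0.56, -0.14, 0.0, 0.0, 3.52, 0.0, -1.86, 0.68, -0.15, 0.0, 0.0, 3.52, 0.0, -1.81, 0.79, -0.14, 0.0, 0.0, 3.52, 0.0, -1.76, 0.9, -0.15, 0.0, 0.0, 3.52, 0.0, -1.7, 1.01, -0.14, 0.0, 0.0, 3.52]
[0.0, -1.64, 1.11, -0.15, -0.01, 0.0, 3.51, 0.0, -1.57, 1.21, -0.14, 0.0, 0.0, 3.52, 0.0, -1.49, 1.31, -0.15, -0.01, 0.0, 3.51, 0.0, -1.41, 1.39, -0.14, 0.0, 0.01, 3.52, 0.0, -1.32, 1.48, -0.15, -0.01, 0.0, 3.51]
end [ 0.533 -0.207  0.2  ]
```

Emit:
servo_tool --moves '[0,-1.9,-0.6,-0.15,0,0,3.5,0,-1.9,-0.5,-0.15,0,0,3.5,0,-1.9,-0.4,-0.15,0,0,3.5,0,-2,-0.3,-0.15,0,0,3.5,0,-2,-0.2,-0.15,0,0,3.5]'

```text
time: 6.43
eef_pos: [0.5377, 0.0888, 0.1779]
eef_rot: [0.0, 0.707, 0.708, 0.0]
force: [0.4, -0.8, -1.1]
finger_gap: 0.0179
grasp_force: 30.0
```

Emit:
servo_tool --moves '[0,-2,0,-0.15,0,0,3.5,0,-2,0.1,-0.15,0,0,3.5,0,-2,0.2,-0.15,0,0,3.5,0,-2,0.3,-0.15,0,0,3.5,0,-1.9,0.5,-0.15,0,0,3.5]'

```text
time: 6.85
eef_pos: [0.5368, -0.0114, 0.1853]
eef_rot: [0.0, 0.806, 0.592, 0.0]
force: [0.2, 1.0, -0.5]
finger_gap: 0.0178
grasp_force: 30.0
```

Emit:
servo_tool --moves '[0,-1.9,0.6,-0.15,0,0,3.5,0,-1.9,0.7,-0.15,0,0,3.5,0,-1.8,0.8,-0.15,0,0,3.5,0,-1.8,0.9,-0.15,0,0,3.5,0,-1.7,1,-0.15,0,0,3.5]'

```text
time: 7.27
eef_pos: [0.5361, -0.1121, 0.1922]
eef_rot: [0.0, 0.887, 0.461, -0.0]
force: [0.2, -0.6, -0.9]
finger_gap: 0.0178
grasp_force: 30.0
```

Emit:
servo_tool --moves '[0,-1.6,1.1,-0.1,0,0,3.5,0,-1.6,1.2,-0.1,0,0,3.5,0,-1.5,1.3,-0.1,0,0,3.5,0,-1.4,1.4,-0.1,0,0,3.5,0,-1.3,1.5,-0.1,0,0,3.5]'

```text
time: 7.68
eef_pos: [0.5353, -0.211, 0.1971]
eef_rot: [0.0, 0.947, 0.321, -0.0]
force: [0.4, -0.6, -1.0]
finger_gap: 0.0177
grasp_force: 30.0
```

Emit:
servo_tool --moves '[0,0,0,0,0,0,0,0,0,0,0,0,0,0,0,0,0,0,0,0,0,0,0,0,0,0,0,0,0,0,0,0,0,0,0]'

```text
time: 8.1
eef_pos: [0.5356, -0.208, 0.197]
eef_rot: [-0.0, 0.946, 0.324, 0.0]
force: [0.6, -0.3, -1.6]
finger_gap: 0.0177
grasp_force: 30.0
```

```bash
cat > look.py <<'E'
import sys; from m import *
s=sense(); a,d,X=cloud('wrist'); save(sys.argv[1],a); np.savez('w2.npz',a=a,X=X); print(s['eef_pos'],s['eef_rot'],s['time'])
M=masks(a,X); z=X[...,2]
w=M['white']&(X[...,1]<0)&(z<.03)
for mm,n,c in big(w)[:4]: print('white',n,np.round(c),rect(X[mm]),np.median(X[mm][:,2]))
h=cv2.cvtColor(a,cv2.COLOR_RGB2HSV).astype(int)
m=(h[...,0]>4)&(h[...,0]<24)&(h[...,1]>110)&(h[...,2]>90)&(X[...,2]>.05)
for mm,n,c in big(m)[:2]: print('foot',n,np.round(c),rect(X[mm]),np.median(X[mm][:,2]))
E
python3 look.py pics/w2.png
```

```text
[ 0.53558967 -0.20800804  0.19702502] [-2.30547588e-04  9.45996999e-01  3.24175292e-01  7.15474826e-05] 8.1
white 9601 [257.  48.] (array([ 625.7, -142.4]), array([76.5, 96.9]), 82.26) 0.01747827562865123
white 2469 [130.  60.] (array([542.7, -60.9]), array([132.1,  23.1]), 4.02) 0.021208959603497224
white 880 [384.  17.] (array([ 706.8, -209.3]), array([12.7, 55.3]), 4.38) 0.0210634027924336
foot 3190 [255. 190.] (array([ 559.7, -190.1]), array([52.9, 53.9]), 83.92) 0.1646717759851633
foot 1883 [485. 226.] (array([ 596.2, -272.4]), array([ 41.3, 208. ]), 15.03) 0.09451789914295503
```

View pics/w2.png

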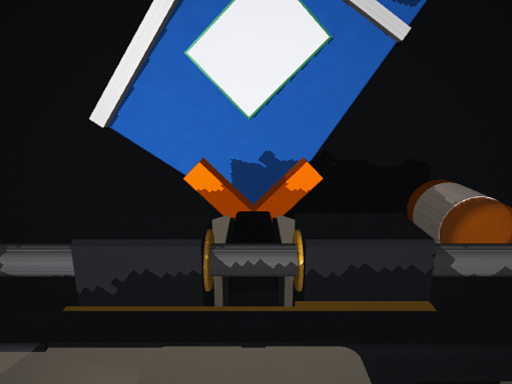

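The wrist view shows the V aligned with the plate: notch at about (252,210), the plate's free corner at (248,117). The reagent bottle, at right (470,220), is clear. Lowering.

Emit:
servo_tool --moves '[0,0,0,2,0,0,0,0,0,0,2,0,0,0,0,0,0,2,0,0,0,0,0,0,2,0,0,0,0,0,0,2,0,0,0]'

```text
time: 8.57
eef_pos: [0.5356, -0.2084, 0.0963]
eef_rot: [0.0, 0.946, 0.324, 0.0]
force: [-0.0, -0.5, -1.6]
finger_gap: 0.018
grasp_force: 30.0
```

Emit:
servo_tool --moves '[0,0,0,1.2,0,0,0,0,0,0,0.8,0,0,0,0,0,0,0.6,0,0,0,0,0,0,0.4,0,0,0,0,0,0,0.2,0,0,0]'

```text
time: 8.98
eef_pos: [0.5358, -0.209, 0.0651]
eef_rot: [0.0, 0.946, 0.324, 0.0]
force: [-0.2, -0.6, -0.5]
finger_gap: 0.0183
grasp_force: 30.0
```

Emit:
servo_tool --moves '[0,0,0,0,0,0,0,0,0,0,0,0,0,0,0,0,0,0,0,0,0,0,0,0,0,0,0,0,0,0,0,0,0,0,0]'

```text
time: 9.4
eef_pos: [0.5356, -0.2091, 0.0654]
eef_rot: [0.0, 0.946, 0.323, 0.0]
force: [-0.4, 0.3, -1.1]
finger_gap: 0.0178
grasp_force: 30.0
```

```bash
python3 look.py pics/w3.png; cat > force.py <<'E'
from h import *
import sys
n=int(sys.argv[1]) if len(sys.argv)>1 else 6
F=[];
for i in range(n):
    F.append(sense()['force']); read_camera('top')
s=sense(); F=np.array(F); t=np.radians(4.0); B=np.array([[np.cos(t),np.sin(t),0],[-np.sin(t),np.cos(t),0],[0,0,1]])
print('F board axes',np.round(B@F.mean(0),2),'sd',np.round(F.std(0),2))
M=q2R(s['eef_rot']); p=np.array(s['eef_pos']); nt=p+M[:,0]*.008; c=np.array([.691,-.0634,0])
print('t',s['time'],'tcp',np.round(p,4),'yaw',round(np.degrees(np.arctan2(M[1,0],M[0,0])),2),'notch-corner(board)',np.round((B@(nt-c)*1000)[:2],1))
E
python3 force.py 8
```

```text
[ 0.53562083 -0.2091201   0.06542925] [2.34441778e-04 9.46249476e-01 3.23437492e-01 2.50219908e-04] 9.4
white 16333 [247.  43.] (array([ 622.2, -142.1]), array([76.8, 89.6]), 82.24) 0.01752103674624861
white 3589 [26. 54.] (array([529.7, -59.2]), array([79.7, 28.4]), 3.73) 0.021281815367606927
foot 268 [300. 257.] (array([ 576.1, -186.9]), array([46.3,  3.5]), 51.25) 0.1310304274175939
foot 206 [206. 263.] (array([ 552.7, -182.4]), array([12.5,  1.1]), 37.28) 0.13199912013379186
F board axes [ 0.09 -0.32 -0.73] sd [0.66 0.53 0.56]
t 9.85 tcp [ 0.5354 -0.209   0.065 ] yaw 37.75 notch-corner(board) [-158.7 -130. ]
```

View pics/w3.png

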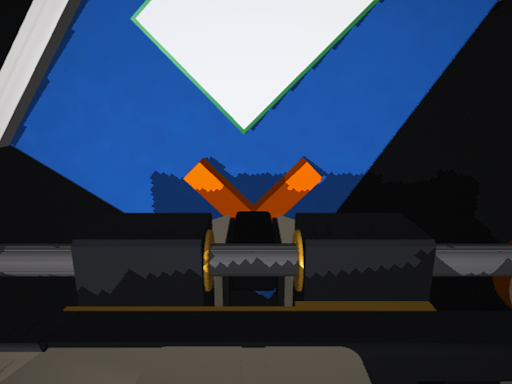

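```bash
python3 - <<'E'
from m import *
def fit(f):
    d=np.load(f);return d['a'],d['X']
a,X=fit('w2.npz'); h=cv2.cvtColor(a,cv2.COLOR_RGB2HSV).astype(int)
# plate incl. green rim: not-blue, near z .018, in board region
z=X[...,2]; m=(z>.0155)&(z<.020)&~((h[...,0]>100)&(h[...,1]>120))&(X[...,0]>.53)&(X[...,1]<-.085)&(X[...,1]>-.2)&(X[...,0]<.69)
mm=big(m)[0][0]; P=X[mm]; th=np.radians(-7.7); Rm=np.array([[np.cos(th),np.sin(th)],[-np.sin(th),np.cos(th)]])
Q=P[:,:2]@Rm.T*1000
print('plate extents',np.percentile(Q,[.3,99.7],axis=0)); lo=np.percentile(Q,.3,axis=0); print('free corner',Rm.T@lo, rect(P))
t=np.radians(4); B=np.array([[np.cos(t),np.sin(t)],[-np.sin(t),np.cos(t)]])
M=masks(a,X)
for mm,n,c in big(M['white']&(X[...,1]<0)&(z>.0195)&(z<.03))[:2]:
    Q=(X[mm][:,:2]-[.691,-.0634])@B.T*1000; print('stop top in corner frame',np.percentile(Q,[1,99],axis=0).round(1),len(Q))
E
```

```text
plate extents [[589.5155941  -97.56146092]
 [677.79655248 -18.4833481 ]]
free corner [ 571.12816173 -175.66871441] (array([ 622.1, -142.1]), array([80.3, 92.5]), 82.45)
stop top in corner frame [[-194.5    1.6]
 [-123.7   15.6]] 3575
```

Emit:
servo_tool --moves '[0,0,0,0.2,0,0,0,0,0,0,0.15,0,0,0,0,0,0,0.1,0,0,0,0,0,0,0.1,0,0,0,0,0,0,0.05,0,0,0]'

```text
time: 10.27
eef_pos: [0.5353, -0.209, 0.0588]
eef_rot: [-0.0, 0.946, 0.323, -0.0]
force: [0.6, 1.3, -1.4]
finger_gap: 0.0177
grasp_force: 30.0
```

Emit:
servo_tool --moves '[0,0.4,-0.1,0,0,0,0,0,0.5,-0.1,0,0,0,0,0,0.5,-0.1,0,0,0,0,0,0.5,-0.1,0,0,0,0,0,0.5,-0.04,0,0,0,0]'

```text
time: 10.68
eef_pos: [0.5523, -0.19, 0.0591]
eef_rot: [-0.0, 0.946, 0.324, 0.0]
force: [0.4, -0.4, -1.0]
finger_gap: 0.0182
grasp_force: 30.0
```

Emit:
servo_tool --moves '[0,0.4,0,0,0,0,0,0,0.3,0,0,0,0,0,0,0.2,0,0,0,0,0,0,0.15,0,0,0,0,0,0,0.15,0,0,0,0,0]'

```text
time: 11.1
eef_pos: [0.5612, -0.1836, 0.059]
eef_rot: [0.0, 0.946, 0.323, -0.0]
force: [-0.2, -0.3, -0.7]
finger_gap: 0.0179
grasp_force: 30.0
```

Emit:
servo_tool --moves '[0,0.15,0,0,0,0,0,0,0.15,0,0,0,0,0,0,0.1,0,0,0,0,0,0,0.1,0,0,0,0,0,0,0.1,0,0,0,0,0]'

```text
time: 11.52
eef_pos: [0.5659, -0.1799, 0.059]
eef_rot: [0.0, 0.946, 0.323, -0.0]
force: [-0.9, 0.3, -0.2]
finger_gap: 0.018
grasp_force: 30.0
```

```bash
python3 force.py 3; python3 plan.py .5882 -.1584 .0588 49 20 0
```

```text
F board axes [-0.71  0.71 -0.28] sd [0.16 0.33 0.19]
t 11.6667 tcp [ 0.566  -0.1797  0.059 ] yaw 37.75 notch-corner(board) [-126.2 -102.9]
[0.0, 0.15, -0.02, 0.0, 0.0, 0.0, -0.56, 0.0, 0.15, -0.01, 0.0, 0.0, 0.0, -0.56, 0.0, 0.15, -0.01, 0.0, 0.0, 0.0, -0.56, 0.0, 0.15, -0.01, 0.0, 0.0, 0.0, -0.56, 0.0, 0.15, -0.01, 0.0, 0.0, 0.0, -0.56]
[0.0, 0.15, -0.01, 0.0, 0.0, 0.0, -0.56, 0.0, 0.16, -0.01, 0.0, 0.0, 0.0, -0.56, 0.0, 0.15, -0.01, 0.0, 0.0, 0.0, -0.56, 0.0, 0.16, 0.0, 0.0, 0.0, 0.0, -0.56, 0.0, 0.16, 0.0, 0.0, 0.0, 0.0, -0.56]
[0.0, 0.15, 0.0, 0.0, 0.0, 0.0, -0.56, 0.0, 0.16, 0.0, 0.0, 0.0, 0.0, -0.57, 0.0, 0.15, 0.0, 0.0, 0.0, 0.0, -0.56, 0.0, 0.16, 0.0, 0.0, 0.0, 0.0, -0.57, 0.0, 0.15, 0.0, 0.0, 0.0, 0.0, -0.56]
[0.0, 0.16, 0.01, 0.0, 0.0, 0.0, -0.57, 0.0, 0.15, 0.01, 0.01, 0.0, 0.0, -0.56, 0.0, 0.15, 0.01, 0.0, 0.0, 0.0, -0.57, 0.0, 0.16, 0.01, 0.01, 0.0, 0.0, -0.56, 0.0, 0.15, 0.01, 0.0, 0.0, 0.0, -0.57]
end [ 0.5882 -0.1584  0.0588]
```

Emit:
servo_tool --moves '[0,0.15,-0.01,0,0,0,-0.5,0,0.15,-0.01,0,0,0,-0.5,0,0.15,-0.01,0,0,0,-0.5,0,0.15,-0.01,0,0,0,-0.6,0,0.15,-0.01,0,0,0,-0.6]'

```text
time: 12.08
eef_pos: [0.5716, -0.1746, 0.059]
eef_rot: [0.0, 0.938, 0.346, 0.0]
force: [0.1, -0.9, -0.1]
finger_gap: 0.0178
grasp_force: 30.0
```

Emit:
servo_tool --moves '[0,0.15,-0.01,0,0,0,-0.6,0,0.15,-0.01,0,0,0,-0.6,0,0.15,-0.01,0,0,0,-0.6,0,0.15,0,0,0,0,-0.6,0,0.15,0,0,0,0,-0.6]'

```text
time: 12.5
eef_pos: [0.577, -0.1694, 0.059]
eef_rot: [0.0, 0.929, 0.371, 0.0]
force: [-0.5, -0.3, -0.8]
finger_gap: 0.0176
grasp_force: 30.0
```

Emit:
servo_tool --moves '[0,0.15,0,0,0,0,-0.6,0,0.15,0,0,0,0,-0.6,0,0.15,0,0,0,0,-0.6,0,0.15,0,0,0,0,-0.6,0,0.15,0,0,0,0,-0.6]'

```text
time: 12.92
eef_pos: [0.5823, -0.1642, 0.059]
eef_rot: [0.0, 0.919, 0.395, 0.0]
force: [0.4, 0.5, -1.1]
finger_gap: 0.0178
grasp_force: 30.0
```

```bash
python3 force.py 3;  python3 look.py pics/w4.png; python3 - <<'E'
from m import *
a,_,X=cloud('top'); np.savez('top2.npz',a=a,X=X); M=masks(a,X)
for m,n,c in big(M['white'])[:8]:
    P=X[m]
    if -.25<P[:,1].mean()<-.02: print(n,np.round(c),rect(P),np.median(P[:,2]))
c=cv2.resize(a[105:220,265:370],None,fx=5,fy=5,interpolation=cv2.INTER_CUBIC); save('pics/t2.png',c)
E
```

```text
F board axes [ 0.26  0.31 -1.04] sd [0.12 0.42 0.26]
t 13.0667 tcp [ 0.5823 -0.1641  0.059 ] yaw 46.46 notch-corner(board) [-109.5  -87.5]
[ 0.58233269 -0.16408234  0.05903375] [-2.60111485e-05  9.18926302e-01  3.94429264e-01  7.73830221e-05] 13.0667
white 28127 [271.  84.] (array([ 640.1, -116.5]), array([76.8, 96.9]), 88.54) 0.017504041992498026
white 8356 [ 92. 106.] (array([552.3, -60.6]), array([173.4,  22.7]), 4.13) 0.02125743136099785
white 5361 [443.  72.] (array([ 704.4, -174.4]), array([ 12.9, 114.8]), 3.9) 0.021167225662132055
foot 282 [300. 259.] (array([ 619.3, -136. ]), array([45.9,  3.4]), 60.2) 0.12491020060504518
foot 191 [206. 264.] (array([ 595.1, -135.5]), array([13. ,  1.1]), 46.43) 0.12563056686618024
1116 [310. 153.] (array([ 639.3, -118.6]), array([79.2, 98.3]), 89.89) 0.018531864342355986
789 [298. 157.] (array([626.7, -84. ]), array([128.7, 263.8]), 60.68) 0.02215263359714581
```

View pics/w4.png

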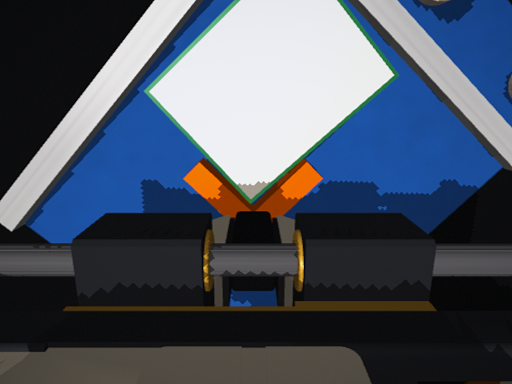

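The plate sits in the V at about (250,200), still some 9 mm short on each axis. I continue and finish the rotation.

Emit:
servo_tool --moves '[0,0.1,0,0,0,0,-0.5,0,0.1,0,0,0,0,-0.5,0,0.1,0,0,0,0,-0.5,0,0.1,0,0,0,0,-0.5,0,0.1,0,0,0,0,-0.5]'

```text
time: 13.58
eef_pos: [0.5857, -0.1605, 0.059]
eef_rot: [0.0, 0.91, 0.415, -0.0]
force: [1.4, 0.2, -1.0]
finger_gap: 0.0179
grasp_force: 30.0
```

Emit:
servo_tool --moves '[0,0.08,0,0,0,0,0,0,0.08,0,0,0,0,0,0,0.05,0,0,0,0,0,0,0.05,0,0,0,0,0,0,0.04,0,0,0,0,0]'

```text
time: 14.0
eef_pos: [0.5876, -0.1583, 0.059]
eef_rot: [0.0, 0.91, 0.414, -0.0]
force: [-0.6, -0.2, 0.2]
finger_gap: 0.0178
grasp_force: 30.0
```

```bash
python3 force.py 8;  python3 look.py pics/w5.png
```

```text
F board axes [-0.05 -0.05 -0.69] sd [0.43 0.48 0.42]
t 14.4 tcp [ 0.5876 -0.1583  0.059 ] yaw 48.95 notch-corner(board) [-104.2  -81.8]
[ 0.58755297 -0.15832659  0.05903794] [ 1.82654473e-05  9.10158387e-01  4.14260437e-01 -2.30983565e-06] 14.4
white 28165 [269.  85.] (array([ 642.5, -108.2]), array([96.8, 76.9]), 2.19) 0.017488859481114505
white 8834 [104. 108.] (array([557.2, -60.5]), array([182.1,  21.6]), 3.87) 0.02123597330204484
white 6065 [436.  86.] (array([ 704. , -168.6]), array([ 12.9, 131.6]), 4.01) 0.02113447434532456
white 41 [435.  21.] (array([ 718.4, -137.1]), array([ 2. , 10.1]), 9.31) 0.022753479108966662
foot 281 [300. 260.] (array([ 615.8, -143.1]), array([13.2,  1.2]), 48.78) 0.12489855865195013
foot 193 [206. 265.] (array([ 599.1, -129.4]), array([12.8,  1.1]), 48.55) 0.125678995534644
```

Emit:
servo_tool --moves '[0,0.04,0,0,0,0,0,0,0.04,0,0,0,0,0,0,0.04,0,0,0,0,0,0,0.04,0,0,0,0,0,0,0.04,0,0,0,0,0]'

```text
time: 14.87
eef_pos: [0.5889, -0.1568, 0.059]
eef_rot: [0.0, 0.91, 0.414, 0.0]
force: [-0.3, -0.6, -1.2]
finger_gap: 0.0179
grasp_force: 30.0
```

```bash
python3 force.py 4
```

```text
F board axes [-0.16 -0.83 -1.08] sd [0.39 0.39 0.59]
t 15.0667 tcp [ 0.5889 -0.1568  0.059 ] yaw 48.95 notch-corner(board) [-102.7  -80.4]
```

Emit:
servo_tool --moves '[0,0.015,0,0,0,0,0,0,0.015,0,0,0,0,0,0,0.015,0,0,0,0,0,0,0.015,0,0,0,0,0,0,0.015,0,0,0,0,0]'

```text
time: 15.48
eef_pos: [0.5894, -0.1563, 0.059]
eef_rot: [0.0, 0.91, 0.414, -0.0]
force: [-0.1, -1.1, -1.1]
finger_gap: 0.0181
grasp_force: 30.0
```

```bash
python3 force.py 4;  python3 look.py pics/w6.png
```

```text
F board axes [-0.17 -0.16 -1.17] sd [0.12 0.56 0.26]
t 15.6833 tcp [ 0.5894 -0.1562  0.059 ] yaw 48.95 notch-corner(board) [-102.2  -79.9]
[ 0.58939941 -0.15624279  0.05904415] [3.28506966e-05 9.10153673e-01 4.14270793e-01 2.51258953e-05] 15.6833
white 28184 [268.  86.] (array([ 643.2, -106. ]), array([96.8, 76.8]), 3.38) 0.017504002509159025
white 9035 [107. 111.] (array([559. , -60.6]), array([186.7,  21.3]), 4.04) 0.021247595997035934
white 6248 [433.  89.] (array([ 704. , -167.1]), array([ 12.9, 136.4]), 3.91) 0.0211501079125474
white 76 [431.  18.] (array([ 719.8, -133.9]), array([16.8,  4.4]), 78.56) 0.022548856265139736
foot 283 [300. 260.] (array([ 617.4, -141.4]), array([13.5,  1.2]), 49.59) 0.12492812270487494
foot 189 [206. 265.] (array([ 614.6, -117.4]), array([45.8,  3.1]), 35.13) 0.125633089507194
```

Emit:
servo_tool --moves '[0,0.015,0,0,0,0,0,0,0.015,0,0,0,0,0,0,0.015,0,0,0,0,0,0,0.015,0,0,0,0,0,0,0.015,0,0,0,0,0]'

```text
time: 16.15
eef_pos: [0.5899, -0.1557, 0.059]
eef_rot: [0.0, 0.91, 0.414, -0.0]
force: [-0.0, 0.1, -1.0]
finger_gap: 0.0173
grasp_force: 30.0
```

```bash
python3 force.py 5
```

```text
F board axes [-0.03 -0.13 -1.09] sd [0.45 0.11 0.42]
t 16.4 tcp [ 0.5899 -0.1556  0.059 ] yaw 48.95 notch-corner(board) [-101.7  -79.3]
```

Emit:
servo_tool --moves '[0,0.015,0,0,0,0,0,0,0.015,0,0,0,0,0,0,0.015,0,0,0,0,0,0,0.015,0,0,0,0,0,0,0.01,0,0,0,0,0]'

```text
time: 16.82
eef_pos: [0.59, -0.1554, 0.0589]
eef_rot: [0.0, 0.91, 0.414, -0.0]
force: [-1.9, -1.3, 0.4]
finger_gap: 0.0178
grasp_force: 30.0
```

```bash
python3 force.py 5
```

```text
F board axes [-1.5  -0.95 -0.06] sd [0.59 0.32 0.36]
t 17.0667 tcp [ 0.59   -0.1554  0.0589] yaw 48.94 notch-corner(board) [-101.5  -79.1]
```

Emit:
servo_tool --moves '[0,0.01,-0.005,0,0,0,0,0,0.005,0,0,0,0,0,0,0.005,0,0,0,0,0,0,0.005,0,0,0,0,0,0,0,0,0,0,0,0]'

```text
time: 17.48
eef_pos: [0.5901, -0.1554, 0.0589]
eef_rot: [0.0, 0.91, 0.414, -0.0]
force: [-4.2, -3.0, 0.1]
finger_gap: 0.018
grasp_force: 30.0
```

```bash
python3 force.py 10
```

```text
F board axes [-4.01 -3.13 -0.02] sd [0.44 0.61 0.3 ]
t 17.9833 tcp [ 0.5901 -0.1553  0.0589] yaw 48.93 notch-corner(board) [-101.4  -79. ]
```

Emit:
servo_tool --moves '[0,-0.01,0,0,0,0,0,0,0,0,0,0,0,0,0,0,0,0,0,0,0,0,0,0,0,0,0,0,0,0,0,0,0,0,0]'

```text
time: 18.4
eef_pos: [0.5901, -0.1553, 0.0589]
eef_rot: [0.0, 0.91, 0.414, -0.0]
force: [-4.3, -3.7, -0.1]
finger_gap: 0.0178
grasp_force: 30.0
```

```bash
python3 force.py 12; python3 look.py pics/w7.png
```

```text
F board axes [-4.06 -3.5  -0.04] sd [0.5  0.46 0.5 ]
t 19.0 tcp [ 0.5901 -0.1553  0.0589] yaw 48.93 notch-corner(board) [-101.4  -79. ]
[ 0.59008947 -0.15532269  0.05894843] [ 5.15329891e-05  9.10214961e-01  4.14136002e-01 -3.05379429e-04] 19.0
white 28234 [267.  86.] (array([ 643.6, -105.3]), array([97.1, 76.7]), 3.84) 0.017506545476461563
white 9125 [109. 112.] (array([559.2, -60.5]), array([189. ,  21.3]), 3.97) 0.021251228739130434
white 6341 [432.  90.] (array([ 703.9, -166.1]), array([ 12.7, 137.4]), 4.11) 0.021161556808653448
white 57 [429.  14.] (array([ 720.4, -130.3]), array([12.2,  2.6]), 57.55) 0.022423289539026836
foot 281 [300. 260.] (array([ 618.3, -140.3]), array([13.6,  1.3]), 50.46) 0.12468929545670313
foot 179 [206. 264.] (array([ 601.9, -126.1]), array([12.6,  1. ]), 48.95) 0.12552951706344262
```

Emit:
servo_tool --moves '[0,-0.015,0,0,0,0,0,0,0,0,0,0,0,0,0,0,0,0,0,0,0,0,0,0,0,0,0,0,0,0,0,0,0,0,0]'

```text
time: 19.47
eef_pos: [0.5901, -0.1553, 0.0589]
eef_rot: [-0.0, 0.91, 0.414, -0.0]
force: [-4.4, -4.8, -0.7]
finger_gap: 0.0175
grasp_force: 30.0
```

```bash
python3 force.py 10
```

```text
F board axes [-4.12 -3.31 -0.32] sd [0.25 0.59 0.54]
t 19.9667 tcp [ 0.5901 -0.1553  0.0589] yaw 48.93 notch-corner(board) [-101.4  -79. ]
```

Emit:
servo_tool --moves '[0,-0.03,0,0,0,0,0,0,-0.01,0,0,0,0,0,0,0,0,0,0,0,0,0,0,0,0,0,0,0,0,0,0,0,0,0,0]'

```text
time: 20.38
eef_pos: [0.5901, -0.1553, 0.059]
eef_rot: [-0.0, 0.91, 0.414, 0.0]
force: [-2.8, -3.0, -0.9]
finger_gap: 0.018
grasp_force: 30.0
```

```bash
python3 force.py 10
```

```text
F board axes [-2.96 -2.55 -1.3 ] sd [0.57 0.48 0.39]
t 20.8833 tcp [ 0.5901 -0.1553  0.059 ] yaw 48.95 notch-corner(board) [-101.5  -79. ]
```

Both stops have held about 2.5–3 N. Withdrawing along the diagonal.

Emit:
servo_tool --moves '[0,-0.03,0,0,0,0,0,0,-0.05,0,0,0,0,0,0,-0.05,0,0,0,0,0,0,-0.1,0,0,0,0,0,0,-0.2,0,0,0,0,0]'

```text
time: 21.3
eef_pos: [0.588, -0.1579, 0.0594]
eef_rot: [0.0, 0.91, 0.415, 0.001]
force: [0.6, -0.6, -0.2]
finger_gap: 0.018
grasp_force: 30.0
```

Emit:
servo_tool --moves '[0,-0.5,0,0,0,0,0,0,-1,0,0,0,0,0,0,-1,0,0,0,0,0,0,-1,0,0,0,0,0,0,-1,0,0,0,0,0]'

```text
time: 21.72
eef_pos: [0.5565, -0.194, 0.059]
eef_rot: [0.0, 0.91, 0.414, -0.0]
force: [0.4, -0.1, -0.4]
finger_gap: 0.0177
grasp_force: 30.0
```

Emit:
servo_tool --moves '[0,-0.5,0,-1,0,0,0,0,0,0,-2,0,0,0,0,0,0,-3,0,0,0,0,0,0,-3,0,0,0,0,0,0,-3,0,0,0]'

```text
time: 22.13
eef_pos: [0.5538, -0.1966, 0.1811]
eef_rot: [-0.0, 0.91, 0.414, 0.0]
force: [1.2, -0.5, -0.8]
finger_gap: 0.0177
grasp_force: 30.0
```

Emit:
servo_tool --moves '[0,0,0,0,0,0,0,0,0,0,0,0,0,0,0,0,0,0,0,0,0,0,0,0,0,0,0,0,0,0,0,0,0,0,0]'

```text
time: 22.55
eef_pos: [0.5535, -0.1963, 0.1778]
eef_rot: [-0.001, 0.91, 0.414, -0.001]
force: [-0.3, -0.3, -1.5]
finger_gap: 0.0181
grasp_force: 30.0
```

```bash
python3 force.py 2; python3 look.py pics/w8.png;  python3 plan.py .5394 .1889 .17 107.8 20 0
```

```text
F board axes [-0.24  0.27 -1.32] sd [0.06 0.51 0.23]
t 22.65 tcp [ 0.5538 -0.1962  0.178 ] yaw 48.95 notch-corner(board) [-140.5 -117.3]
[ 0.55378976 -0.19621117  0.17799792] [-6.59702744e-04  9.10138484e-01  4.14303067e-01 -6.88450314e-04] 22.65
white 8547 [259.  35.] (array([ 643.3, -105. ]), array([96.6, 76.6]), 3.99) 0.017465751990390577
white 2935 [143.  58.] (array([546.7, -61.1]), array([142.1,  21.7]), 3.89) 0.021210189536424007
white 1976 [387.  45.] (array([ 705.3, -185.3]), array([ 12.6, 103.1]), 3.77) 0.021076888678206063
foot 3403 [254. 190.] (array([ 573.5, -173.6]), array([53.5, 53.4]), 2.82) 0.14555255242928683
foot 1447 [471. 299.] (array([ 602.3, -262. ]), array([ 38.1, 229.9]), 11.08) 0.09201290344424903
[0.0, 1.4, -1.32, 0.04, 0.0, 0.0, -2.94, 0.0, 1.47, -1.25, 0.04, 0.0, 0.0, -2.94, 0.0, 1.53, -1.17, 0.04, 0.0, 0.0, -2.94, 0.0, 1.59, -1.09, 0.04, -0.01, 0.0, -2.94, 0.0, 1.64, -1.0, 0.04, 0.0, 0.0, -2.94]
[0.0, 1.69, -0.92, 0.04, -0.01, 0.0, -2.94, 0.0, 1.74, -0.83, 0.04, 0.0, 0.0, -2.94, 0.0, 1.78, -0.74, 0.04, -0.01, 0.0, -2.94, 0.0, 1.82, -0.65, 0.04, 0.0, 0.0, -2.94, 0.0, 1.85, -0.56, 0.04, 0.0, 0.0, -2.94]
[0.0, 1.87, -0.46, 0.04, -0.01, 0.0, -2.94, 0.0, 1.89, -0.36, 0.04, 0.0, 0.0, -2.95, 0.0, 1.91, -0.26, 0.04, -0.01, 0.0, -2.94, 0.0, 1.92, -0.17, 0.04, 0.0, 0.0, -2.95, 0.0, 1.93, -0.07, 0.05, -0.01, 0.0, -2.94]
[0.0, 1.93, 0.03, 0.04, 0.0, 0.0, -2.95, 0.0, 1.92, 0.13, 0.05, -0.01, 0.0, -2.94, 0.0, 1.91, 0.23, 0.04, 0.0, -0.01, -2.95, 0.0, 1.9, 0.33, 0.05, -0.01, 0.0, -2.94, 0.0, 1.88, 0.42, 0.04, 0.0, -0.01, -2.95]
end [0.5394 0.1889 0.17  ]
```

View pics/w8.png

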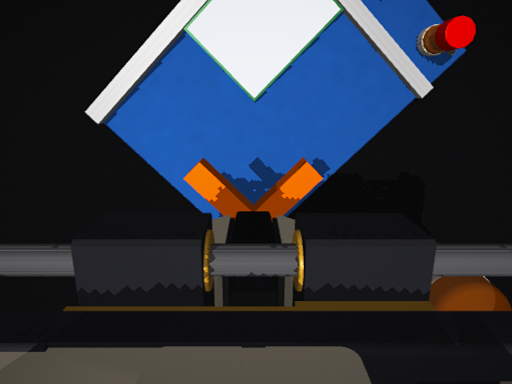

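The plate lies square (3.99° against the board's 3.9°) and against both stops, free corner at (254,100). The red-capped vial stands undisturbed at (450,35). Returning the pusher to its old spot in the tray.

Emit:
servo_tool --moves '[0,1.4,-1.3,0.05,0,0,-2.9,0,1.5,-1.3,0.05,0,0,-2.9,0,1.5,-1.2,0.05,0,0,-2.9,0,1.6,-1.1,0.05,0,0,-3,0,1.6,-1,0.05,0,0,-3]'

```text
time: 23.12
eef_pos: [0.5498, -0.097, 0.1766]
eef_rot: [-0.0, 0.848, 0.53, 0.0]
force: [-0.2, -0.4, -0.2]
finger_gap: 0.0178
grasp_force: 30.0
```

Emit:
servo_tool --moves '[0,1.7,-0.9,0.05,0,0,-2.9,0,1.7,-0.8,0.05,0,0,-2.9,0,1.8,-0.7,0.05,0,0,-2.9,0,1.8,-0.7,0.05,0,0,-3,0,1.9,-0.6,0.05,0,0,-3]'

```text
time: 23.53
eef_pos: [0.5464, -0.0016, 0.174]
eef_rot: [0.0, 0.774, 0.634, -0.0]
force: [-0.3, 0.0, -1.4]
finger_gap: 0.0177
grasp_force: 30.0
```

Emit:
servo_tool --moves '[0,1.9,-0.5,0.05,0,0,-2.9,0,1.9,-0.4,0.05,0,0,-2.9,0,1.9,-0.3,0.05,0,0,-2.9,0,1.9,-0.2,0.05,0,0,-3,0,1.9,-0.1,0.05,0,0,-3]'

```text
time: 23.95
eef_pos: [0.5411, 0.0947, 0.1715]
eef_rot: [0.0, 0.686, 0.727, 0.0]
force: [0.2, 0.6, -1.5]
finger_gap: 0.018
grasp_force: 30.0
```

Emit:
servo_tool --moves '[0,1.9,0,0,0,0,-2.9,0,1.9,0.1,0,0,0,-2.9,0,1.9,0.2,0,0,0,-2.9,0,1.9,0.3,0,0,0,-3,0,1.9,0.4,0,0,0,-3]'

```text
time: 24.37
eef_pos: [0.5361, 0.1903, 0.1715]
eef_rot: [0.0, 0.588, 0.809, 0.0]
force: [-0.5, -0.1, 0.4]
finger_gap: 0.0177
grasp_force: 30.0
```

Emit:
servo_tool --moves '[0,0,0,0,0,0,0,0,0,0,0,0,0,0,0,0,0,0,0,0,0,0,0,0,0,0,0,0,0,0,0,0,0,0,0]'

```text
time: 24.78
eef_pos: [0.5367, 0.1874, 0.1714]
eef_rot: [0.0, 0.59, 0.807, -0.0]
force: [-0.3, 0.5, -0.2]
finger_gap: 0.0185
grasp_force: 30.0
```

```bash
python3 force.py 4;python3 plan.py .5394 .1889 .065 107.8 10 0
```

```text
F board axes [-0.05 -0.1  -0.28] sd [0.16 0.63 0.41]
t 24.9833 tcp [0.5366 0.1879 0.1716] yaw 107.7 notch-corner(board) [-138.4  269.3]
[0.0, 0.0, 0.03, 1.07, 0.0, 0.0, -0.01, 0.0, 0.0, 0.03, 1.07, 0.0, 0.0, -0.01, 0.0, 0.0, 0.03, 1.06, 0.0, 0.0, -0.01, 0.0, 0.0, 0.03, 1.07, 0.0, 0.0, -0.01, 0.0, 0.0, 0.03, 1.06, 0.0, 0.0, -0.01]
[0.0, 0.0, 0.03, 1.07, 0.0, 0.0, -0.01, 0.0, 0.0, 0.03, 1.06, 0.0, 0.0, -0.01, 0.0, 0.0, 0.03, 1.07, 0.0, 0.0, -0.01, 0.0, 0.0, 0.03, 1.06, 0.0, 0.01, -0.01, 0.0, 0.01, 0.03, 1.07, 0.0, 0.0, -0.01]
end [0.5394 0.1889 0.065 ]
```

Emit:
servo_tool --moves '[0,0,0.05,2,0,0,0,0,0,0.05,2,0,0,0,0,0,0.05,2,0,0,0,0,0,0.05,2,0,0,0,0,0,0.05,1.5,0,0,0]'

```text
time: 25.4
eef_pos: [0.5385, 0.1886, 0.075]
eef_rot: [-0.0, 0.59, 0.808, -0.0]
force: [-0.3, 0.2, -0.3]
finger_gap: 0.0173
grasp_force: 30.0
```

Emit:
servo_tool --moves '[0,0,0,1,0,0,0,0,0,0,0.6,0,0,0,0,0,0,0.4,0,0,0,0,0,0,0.2,0,0,0,0,0,0,0.1,0,0,0]'

```text
time: 25.82
eef_pos: [0.5392, 0.1893, 0.0539]
eef_rot: [0.0, 0.59, 0.808, 0.0]
force: [-0.2, -0.2, -1.4]
finger_gap: 0.0179
grasp_force: 30.0
```

Emit:
servo_tool --moves '[0,0,0,0.1,0,0,0,0,0,0,0.1,0,0,0,0,0,0,0.05,0,0,0,0,0,0,0,0,0,0,0,0,0,0,0,0,0]'

```text
time: 26.23
eef_pos: [0.539, 0.1892, 0.0512]
eef_rot: [0.0, 0.59, 0.808, 0.0]
force: [-0.9, 0.5, -1.4]
finger_gap: 0.0176
grasp_force: 30.0
```

```bash
python3 force.py 4
```

```text
F board axes [-0.21  0.02 -0.54] sd [0.5  0.36 0.57]
t 26.4333 tcp [0.5389 0.1892 0.0511] yaw 107.74 notch-corner(board) [-136.   270.4]
```

Emit:
servo_tool --moves '[0,0,0,0.05,0,0,0,0,0,0,0.05,0,0,0,0,0,0,0.05,0,0,0,0,0,0,0,0,0,0,0,0,0,0,0,0,0]'

```text
time: 26.85
eef_pos: [0.5389, 0.1892, 0.0495]
eef_rot: [0.0, 0.59, 0.808, -0.0]
force: [-0.7, 0.2, -0.9]
finger_gap: 0.0178
grasp_force: 30.0
```

```bash
python3 force.py 4
```

```text
F board axes [-0.5  -0.2  -0.72] sd [0.58 0.27 0.67]
t 27.05 tcp [0.5389 0.1892 0.0495] yaw 107.74 notch-corner(board) [-136.   270.4]
```

Emit:
servo_tool --moves '[0,0,0,0.03,0,0,0,0,0,0,0.03,0,0,0,0,0,0,0,0,0,0,0,0,0,0,0,0,0,0,0,0,0,0,0,0]'

```text
time: 27.47
eef_pos: [0.5389, 0.1892, 0.0495]
eef_rot: [0.0, 0.59, 0.808, -0.0]
force: [-2.3, -1.7, 6.4]
finger_gap: 0.0179
grasp_force: 30.0
```

```bash
python3 force.py 4
```

```text
F board axes [-2.3  -1.2   6.74] sd [0.32 0.43 0.21]
t 27.6667 tcp [0.5389 0.1892 0.0495] yaw 107.74 notch-corner(board) [-136.   270.4]
```

Touchdown on the tray floor. Releasing and retreating.

Emit:
servo_tool --moves '[0,0,0,-0.03,0,0,0,0,0,0,-0.02,0,0,0,0.3,0,0,0,0,0,0,0.4,0,0,0,0,0,0,0.5,0,0,0,0,0,0]'

```text
time: 28.08
eef_pos: [0.5389, 0.1892, 0.0493]
eef_rot: [-0.0, 0.59, 0.808, 0.0]
force: [-0.2, 0.6, -1.3]
finger_gap: 0.0332
grasp_force: 0.0
```

Emit:
servo_tool --moves '[0.6,0,0,0,0,0,0,0.6,0,0,0,0,0,0,0.7,0,0,0,0,0,0,0.7,0,0,0,0,0,0,0.7,0,0,0,0,0,0]'

```text
time: 28.5
eef_pos: [0.5388, 0.1892, 0.0494]
eef_rot: [0.0, 0.59, 0.808, -0.0]
force: [0.7, 0.1, -0.1]
finger_gap: 0.0629
grasp_force: 0.0
```

Emit:
servo_tool --moves '[0.7,0,0,-1,0,0,0,0.7,0,0,-2,0,0,0,0.7,0,0,-3,0,0,0,0.7,0,0,-4,0,0,0,0.7,0,0,-4,0,0,0]'

```text
time: 28.92
eef_pos: [0.538, 0.1891, 0.1912]
eef_rot: [-0.001, 0.589, 0.808, -0.001]
force: [0.8, -0.6, 0.4]
finger_gap: 0.0642
grasp_force: 0.0
```

Emit:
servo_tool --moves '[0.7,0,0,-2,0,0,0,0.7,0,0,-1,0,0,0,0.7,0,0,0,0,0,0,0.7,0,0,0,0,0,0,0.7,0,0,0,0,0,0]'

```text
time: 29.33
eef_pos: [0.5381, 0.1885, 0.2178]
eef_rot: [-0.001, 0.59, 0.808, -0.001]
force: [-0.8, 0.2, -0.6]
finger_gap: 0.0646
grasp_force: 0.0
```

```bash
python3 - <<'E'
from m import *
s=sense(); print(s['time'],s['eef_pos'],s['finger_gap'])
a,d,X=cloud('wrist'); save('pics/w9.png',a)
b,_,Y=cloud('scene'); save('pics/s2.png',np.hstack([a,b])[:, :].copy() if 0 else b)
h=cv2.cvtColor(a,cv2.COLOR_RGB2HSV).astype(int)
k=(h[...,2]<70)&(X[...,2]>.03)&(X[...,2]<.09)
for mm,n,c in big(k)[:2]:
    P=X[mm]; t=P[P[:,2]>P[:,2].max()-.006]; print('blk',n,c,rect(t),np.median(t[:,2]))
o=np.zeros((600,800,3),np.uint8); o[:300,:400]=cv2.resize(a,(400,300)); o[:600,400:]=cv2.resize(b[100:330,150:340],(400,600)); save('pics/fin.png',o)
E
```

```text
29.3333 [0.53807554 0.18851385 0.21782272] 0.06457399893913472
blk 522 [254.4789272  171.25670498] (array([540. , 190.6]), array([16.5, 17.4]), 17.84) 0.06494845298691859
blk 89 [360.80898876   2.66292135] (array([582.9, 352.9]), array([18.6,  1.2]), 10.89) 0.03870519239368031
```

View pics/fin.png

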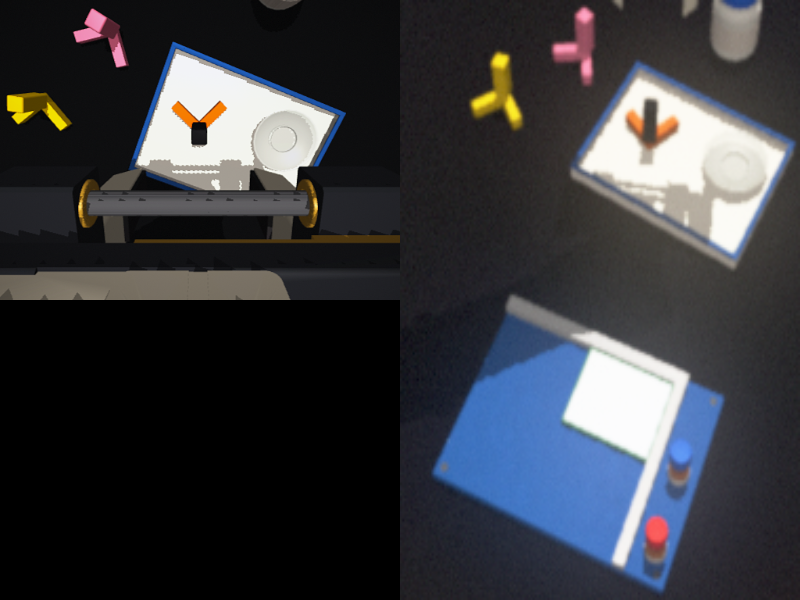

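The pusher stands upright in the tray at (650,125). The plate sits in the corner of the stops at (625,400), and both vials are in place. Handing in.

```bash
python3 -c "
from station import job_done; print(job_done())"
```

```text
the job is handed in; nothing more can be done
None
```

I handed the job in at about 29 s: the plate sits square against both stops, the pusher stands upright back in the tray, and the bystanders in view look undisturbed. One risk remains, because the pusher's summed push on the plate briefly averaged about 7.1–7.6 N against the 7.5 N limit before I backed it off to about 3.0 and 2.6 N, and the verdict was not shown.

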